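# Load the cavity plate into the mould shoe

### The arm

A 6-joint arm with a two-finger parallel gripper is mounted at the origin on a cart in front of the work surface, level with it; the furniture and walls round the work are solid. World frame = base frame: x ahead of the robot, y to its left, z up, the work surface at z = 0. Lengths are in m, angles in rad, forces in N, time in s.
With the tool pointing down it reaches from about 0.375 to 0.975 m from the base axis. Payload 3.8 kg.
Tool frame: the origin (TCP) lies at the very end of the fingers, on their centre line; the grasp point (between the pads) lies 19 mm behind it; z points along the fingers, y is the direction in which the jaws open and shut (so a half turn about z gives the same grasp; the last joint's range is limited). The gripper opens to 85 mm and grips with 20 to 120 N. Pads are 22 mm wide; open, the fingers measure 114 mm over their backs; the gripper's body (76 mm by 85 mm) begins 54 mm behind the grasp point. The pads swing forward as they close: fully open they stand 13 mm farther back than shut.
Start: joints at [1.126, 0.264, 1.604, -0, 1.274, -0.037], TCP at [0.268, 0.62, 0.231] pointing down, gripper open.
Joint ranges: [-2.63, 2.63], [-0.94, 2.18], [0.31, 2.57], [-1.31, 4.45], [0, 2.66], [-2.55, 2.55]. Speed limits (rad/s): [2.57, 2.57, 3.14, 3.14, 3.14, 3.14].

### API

Orientations are given as a unit quaternion [x, y, z, w].
In Python, from station import arm gives the robot as it stands.
- The arm moves only by the tool step_arm, never from a script. Its argument "deltas" is a list of rows, each an object with "grip": the gripper's target within -1 to 1 (fully open at 1, half-way at 0, shut at -1); "dp": the shift along the world's x, y, z in units of 50 cm (1.0 is 50 cm), a list of three; "rot": the turn, a rotation vector about the world's x, y, z in units of 90 degrees (1.0 is 90 degrees), a list of three. In form: [{"grip": grip, "dp": [dx, dy, dz], "rot": [wx, wy, wz]}, ...]. A call has 1 to 12 rows; each row shifts and turns the commanded pose from where the row before left it; what a row does not reach is not made up. A row lasts 1/10 s, in which the tool goes at most 50 mm and 8.59 degrees, less where a joint would pass 70% of its speed; a pose out of reach is approached as far as the arm can. A call with a number of a shift or a turn outside -1 to 1 is refused whole. A call with a gripper value outside its range is refused whole. The fingers move at their own pace and stop on an object; the grip force is fixed at half the most. Time passes only in rows, so rows that do not move let the fingers close. It gives the time, the measured TCP pose, the force and the opening at its end, in the units of the state.
- arm.state(): the state, without advancing time (a new reading comes with each control period).
- arm.read_camera(name): name is "side" or "top"; returns a dict with "frame" (480x640x3 uint8, blue, green, red), "K" (3x3 intrinsics, pixels), "dist_coeffs" ([k1, k2, p1, p2, k3] as OpenCV has them; the pictures are not rectified), "R" (3x3) and "t" (3): a world point X has camera coordinates R X + t. Camera axes: x right, y down, z forward; pixel columns grow to the right and rows downward; lengths in m; the calibration is good to about 2 mm. A picture is of the moment at which its call begins. There is no depth.
- arm.sign_off(): hands the job in, once; it reports no verdict.
The state is a dict: "time": time; "q": joint angles; "joint_velocities": joint speeds; "effort": joint torques, N m; "position": TCP position; "orientation": TCP orientation; "force": force on the tool from outside, world axes, zero at the start; "moment": the same for the moment, N m; "grip_width": finger opening in m.
Only numpy, scipy, OpenCV 4.12 (cv2) and the standard library are available. Lean on these libraries where they do the work, as an engineer would, in place of code of your own. Each camera call takes 0.05 s, during which the arm holds its last target. There are 200 camera calls.

### The job

Load the loose square cavity plate into the steel mould shoe on the raised work table: lay it flat on the shoe's ledge, slide it under both overhanging rails until it is fully home against the back stop, then swing the keeper fully across the mouth behind it. Leave the other mould half, the tin and the star-shaped casting where they are.

Things in the scene. Friction and masses are not known exactly. Their poses are not given: they have to be found in the camera images.
- cavity_plate: bright aluminium plate, 60 x 60 mm, 12 mm thick, about 0.25 kg, with a shallow oblong cavity in its upper face; it lies flat and loose on the plywood top of the raised work table, which is 160 mm above the deck (z = 0.16 m). Origin at the centre of its underside, z up, x and y square to its sides. It may go into the shoe any of the four ways round.
- mould_shoe: steel shoe fixed on the work table. Origin: underside, below the channel's mouth; x = direction in which the plate is slid in, z up. Base 10 mm thick, 100 mm wide (y -50 to 50), x -85 to 75 mm; its bare top from x -85 to 0 is the ledge (z 10 mm). A channel for the plate runs from x 0 to the back stop, whose face is at x 62 (stop z 10 to 24 mm).
- shoe_mouth (a point): middle of the channel's mouth on the ledge's top, (0, 0, 10 mm) in the shoe's frame; axes as the shoe's. The channel's side walls are 63 mm apart, flared to 68 mm over the first 12 mm at the mouth. Two caps overhang the plate's edges (underside z 24, top z 30, screw heads 33 mm; |y| 25.5 to 45.5, x 0 to 74 mm), with an open gap 51 mm wide between them.
- shoe_home (a point): where the centre of the plate's underside is when the plate is fully home against the back stop: (32, 0, 10 mm) in the shoe's frame
- keeper (a joint): angle of the keeper in rad: 0 = fully across the mouth (lying along the shoe's -y from its pivot), growing as it swings out backwards (pi/2 = pointing along the shoe's -x, over the ledge's side; 3.1 = pointing outwards along +y). It is stiff and stays where it is left.
- keeper_hinge (a point): vertical pivot axis of the keeper, at (-6, +43) mm in the shoe's frame; the boss is 14 mm across and reaches 34 mm above the table top
- keeper_post (a point): the keeper is a flat steel bar 8 mm thick, 50 mm long, 12 to 22 mm above the table top, that carries an upright round black post 10 mm across, 45 mm from the pivot, from 21 to 62 mm above the table top; this point is on the post's axis, 7 mm below its top
- clover_mould: bystander: aluminium mould half 69 x 87 x 21 mm filled with white plastic; origin at the centre of its underside
- wax_tin: bystander: round tin with yellow lid, 66 mm across, 27 mm high; origin at the centre of its underside
- star_casting: bystander: small orange star-shaped casting 34 x 34 x 7 mm; origin at the centre of its underside

How it is judged:
On the way:
1. the plate lies flat under both rails, home against the back stop, with the keeper still open (horizontal distance between cavity_plate and shoe_home below 0.005 m and z of cavity_plate in the frame of shoe_home between -0.003 and 0.003 m and value of joint keeper above 0.4 rad), for 0.2 s.
At the end, for the whole second after the job is handed in: the plate lies flat and still in the channel under both rails, its centre within 5 mm of the home point, and the keeper is across the mouth (within 0.12 rad of closed) (horizontal distance between cavity_plate and shoe_home below 0.005 m and z of cavity_plate in the frame of shoe_home between -0.003 and 0.003 m and angle between cavity_plate's own z axis and vertical below 0.06 rad and linear speed of cavity_plate below 0.01 m/s and value of joint keeper below 0.12 rad); the robot touches nothing.
It fails at once if the other mould half is shifted more than 20 mm (distance of clover_mould from where it was at the start of the episode above 0.02 m).
It fails at once if the tin is shifted more than 20 mm (distance of wax_tin from where it was at the start of the episode above 0.02 m).
It fails at once if the star-shaped casting is shifted more than 20 mm (distance of star_casting from where it was at the start of the episode above 0.02 m).
It also fails if it takes over 67 s, if anything falls off the work surface, if the arm or the gripper's body presses on something with over 40 N, if the wrist force passes 120 N, or if a joint passes its speed limit or range.

## Working session

There is one attempt and no reset: what is moved stays moved. The work goes in short steps, Python scripts to look and compute and a tool call to move; the robot and the scene stay as the last step left them, time stands still between calls to the robot, and variables do not carry over. Pictures are saved under pics/ and viewed, about 8 in all and at most 12, crops included, and the job is handed in when it is done.

Besides the shell and the picture viewer there is one more tool, called after "Emit:" in YAML: its name, and indented under it one key for each argument. step_arm: Moves the arm, as the interface text tells. Shifts and turns lie within -1 to 1; 1 stands for 50 cm of shift or 90 degrees of turn. Its arguments: {"type":"object","properties":{"deltas":{"type":"array","items":{"type":"object","properties":{"grip":{"type":"number"},"dp":{"type":"array","items":{"type":"number"}},"rot":{"type":"array","items":{"type":"number"}}}}}},"required":["deltas"]}

```bash
mkdir -p pics; ls; python3 - <<'E'
from station import arm
import cv2,numpy as np
for n in("top","side"):
    c=arm.read_camera(n); cv2.imwrite(f"pics/{n}0.png",c["frame"]); print(n,c["K"],c["dist_coeffs"],c["R"],c["t"])
s=arm.state();print(s["time"],s["position"],s["orientation"],s["grip_width"])
E
```

```text
pics
top [[538.61829721   0.         324.56792525]
 [  0.         538.61829721 246.12177833]
 [  0.           0.           1.        ]] [0.03562337 0.         0.         0.         0.        ] [[-0.01524454 -0.99927126  0.0349935 ]
 [-0.99600785  0.0120976  -0.08844213]
 [ 0.08795435 -0.03620206 -0.99546645]] [-0.03662345  0.5818062   1.02494363]
side [[449.84999275   0.         317.34374057]
 [  0.         449.84999275 244.3926311 ]
 [  0.           0.           1.        ]] [-0.06214041  0.          0.          0.          0.        ] [[-0.64210885  0.7665734   0.00783866]
 [ 0.47952591  0.40960351 -0.77606692]
 [-0.598123   -0.4945606  -0.63060185]] [ 0.38270571 -0.08545051  1.31400528]
0.1 [0.26740285 0.61905671 0.23007457] [ 2.02496233e-01  9.79282520e-01 -9.77393168e-04 -2.56437196e-04] 0.08506168018165595
```

View pics/top0.png

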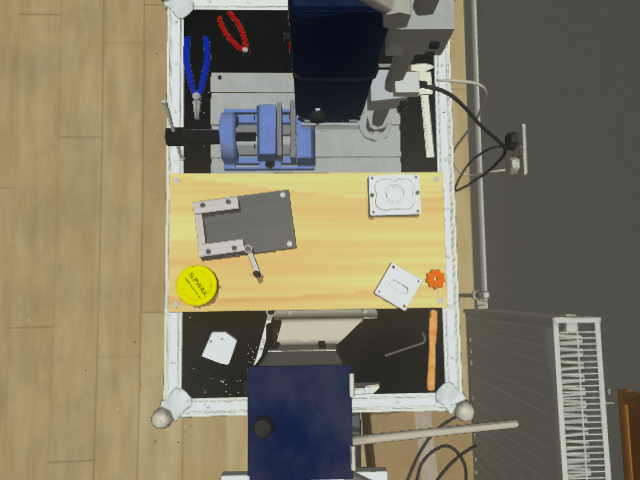

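View pics/side0.png

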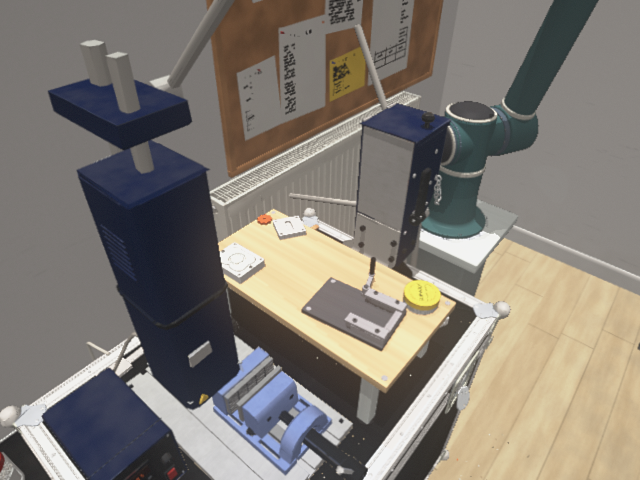

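The top view shows the plate at about (398,286) with the star beside it at (435,279). The shoe is at (245,225), with its channel opening right (insertion runs image-left, about world +y). The keeper runs from (250,247) to its post at (258,275). A navy tower stands between the robot and the table.

```bash
cat > h.py <<'E'
import numpy as np,cv2
from station import arm
def px2w(c,uv,z):
    p=cv2.undistortPoints(np.array(uv,float).reshape(-1,1,2),c["K"],np.array(c["dist_coeffs"]))[:,0]
    R=np.array(c["R"]);t=np.array(c["t"]);C=-R.T@t
    d=np.c_[p,np.ones(len(p))]@R
    return C+d*((z-C[2])/d[:,2])[:,None]
def w2px(c,X):
    return cv2.projectPoints(np.array(X,float).reshape(-1,1,3),cv2.Rodrigues(np.array(c["R"]))[0],np.array(c["t"]),c["K"],np.array(c["dist_coeffs"]))[0][:,0]
E
python3 - <<'E'
from h import *
c=arm.read_camera("top");f=c["frame"]
a=cv2.resize(f[180:285,185:305],None,fx=5,fy=5,interpolation=cv2.INTER_CUBIC)[:, :]
b=cv2.resize(f[255:315,365:450],None,fx=5,fy=5,interpolation=cv2.INTER_CUBIC)
cv2.imwrite("pics/a.png",a);cv2.imwrite("pics/b.png",b)
R=np.array(c["R"]);print("C",-R.T@c["t"])
for n,p,z in [("plate",(398,286),.172),("star",(435,279),.167),("tin",(197,286),.187),("clover",(395,195),.181),("post",(258,275),.222),("hinge",(249,247),.194),("tower top?",(248,365),.5),("tower r",(352,365),.5),("tablecorner",(169,310),.16),("tablecorner",(446,308),.16)]:print(n,px2w(c,[p],z).round(4))
s=arm.read_camera("side")
for n,p in [("tower1 base near",(360,245)),]:pass
for z in(.0,.2,.4,.6):print(z,px2w(c,[(248,365),(352,365),(295,120),(370,120),(290,0)],z).round(3).tolist())
E
```

```text
C [ 0.48877699 -0.00653015  1.07303476]
plate [[ 0.4998 -0.1614  0.172 ]]
star [[ 0.5108 -0.2254  0.167 ]]
tin [[0.5045 0.1696 0.187 ]]
clover [[ 0.6526 -0.159   0.181 ]]
post [[0.5197 0.0679 0.222 ]]
hinge [[0.5665 0.0848 0.194 ]]
tower top? [[0.4162 0.0542 0.5   ]]
tower r [[ 0.414  -0.0542  0.5   ]]
tablecorner [[0.466  0.2207 0.16  ]]
tablecorner [[ 0.4617 -0.2441  0.16  ]]
0.0 [[0.353, 0.107, 0.0], [0.349, -0.096, 0.0], [0.842, 0.011, 0.0], [0.841, -0.142, 0.0], [1.095, 0.018, 0.0]]
0.2 [[0.378, 0.086, 0.2], [0.375, -0.079, 0.2], [0.776, 0.008, 0.2], [0.776, -0.117, 0.2], [0.982, 0.013, 0.2]]
0.4 [[0.404, 0.065, 0.4], [0.401, -0.063, 0.4], [0.71, 0.004, 0.4], [0.71, -0.092, 0.4], [0.869, 0.009, 0.4]]
0.6 [[0.429, 0.044, 0.6], [0.427, -0.046, 0.6], [0.645, 0.001, 0.6], [0.644, -0.066, 0.6], [0.756, 0.004, 0.6]]
```

View pics/a.png

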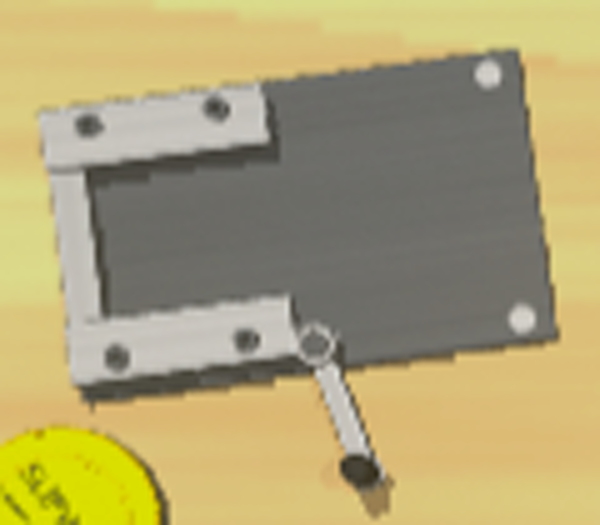

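View pics/b.png

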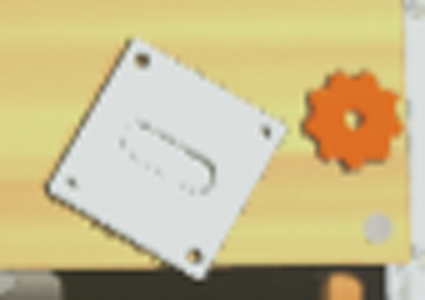

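```bash
python3 - <<'E'
from h import *
c=arm.read_camera("top");s=arm.read_camera("side")
def tri(a,b):
    P=[np.array(k["K"])@np.c_[k["R"],k["t"]] for k in(c,s)]
    q=[cv2.undistortPoints(np.array([[p]],float),k["K"],np.array(k["dist_coeffs"]),P=k["K"])[0,0] for k,p in((c,a),(s,b))]
    X=cv2.triangulatePoints(P[0],P[1],q[0].reshape(2,1),q[1].reshape(2,1))[:,0];return (X[:3]/X[3]).round(3)
print("tower +y,-y",tri((248,365),(437,133)),tri((352,365),(362,119)))
print("side cam",-np.array(s["R"]).T@s["t"])
b=np.array([(133,38),(287,128),(203,280),(47,188)])/5+[365,255]-.4
P=px2w(c,b,.172);m=P.mean(0);e=[np.linalg.norm(P[i]-P[(i+1)%4]) for i in range(4)]
print("plate",m.round(4),np.round(e,4),[np.degrees(np.arctan2(*(P[(i+1)%4]-P[i])[1::-1])).round(1) for i in range(4)])
# shoe fit (R 2D+t) with features [shoe x,y,z] -> pixels
A=np.array([(520,50),(557,338),(268,132),(262,84),(40,115),(48,165),(290,298),(78,384),(316,345),(68,325)])/5+[185,180]-.4
S=np.array([(-85,-50,10),(-85,50,10),(0,-25.5,30),(0,-45.5,30),(74,-45.5,30),(74,-25.5,30),(0,25.5,30),(74,45.5,30),(-6,43,34),(74,25.5,30)])/1000
from scipy.optimize import least_squares
def X(p):
    C,N=np.cos(p[2]),np.sin(p[2]);return np.c_[p[0]+C*S[:,0]-N*S[:,1],p[1]+N*S[:,0]+C*S[:,1],.16+S[:,2]]
r=least_squares(lambda p:(w2px(c,X(p))-A).ravel(),[.59,.08,1.6],loss="soft_l1")
p=r.x;print("shoe",p,np.degrees(p[2]));print((w2px(c,X(p))-A).round(1).tolist())
C,N=np.cos(p[2]),np.sin(p[2])
f=lambda x,y:(p[0]+C*x-N*y,p[1]+N*x+C*y)
print("home",f(.032,0),"hinge",f(-.006,.043),"ledge -42",f(-.042,0))
po=px2w(c,[np.array((358,468))/5+[185,180]-.4],.222)[0];d=po[:2]-f(-.006,.043);d=np.array([C*d[0]+N*d[1],-N*d[0]+C*d[1]])
print("post",po,np.linalg.norm(d),"theta",np.arctan2(-d[0],-d[1]))
print(arm.state()["time"])
E
```

```text
tower +y,-y [0.401 0.075 0.425] [ 0.402 -0.06   0.411]
side cam [1.07265124 0.39148405 0.75929894]
plate [ 0.4994 -0.1616  0.172 ] [0.0597 0.0584 0.0603 0.0583] [np.float64(-121.2), np.float64(149.3), np.float64(58.7), np.float64(-31.2)]
shoe [0.60624347 0.09818958 1.69451681] 97.08866153455591
[[0.1, -0.5], [0.6, 0.1], [0.8, 2.0], [0.5, -0.3], [-0.2, -0.7], [-0.3, 1.3], [0.3, -0.7], [-1.1, 0.3], [-0.1, -0.2], [-0.6, -0.0]]
home (np.float64(0.6022945117371755), np.float64(0.12994498392260026)) hinge (np.float64(0.5643125811990467), np.float64(0.08692902231999558)) ledge -42 (np.float64(0.6114264890060094), np.float64(0.05651061192173474))
post [0.52254259 0.07071531 0.222     ] 0.04480643352611782 theta 2.8950493430991653
0.3
```

Emit:
step_arm:
  deltas:
    - {"grip": 0.65,"dp": [0,0,0.09],"rot": [0,0,0]}
    - {"grip": 0.65,"dp": [0,0,0.09],"rot": [0,0,0]}
    - {"grip": 0.65,"dp": [0,0,0.09],"rot": [0,0,0]}
    - {"grip": 0.65,"dp": [0,0,0.09],"rot": [0,0,0]}
    - {"grip": 0.65,"dp": [0,0,0.09],"rot": [0,0,0]}
    - {"grip": 0.65,"dp": [0,0,0.05],"rot": [0,0,0]}
    - {"grip": 0.65,"dp": [0,0,0],"rot": [0,0,0]}

```text
time: 1.0
position: [0.2682, 0.6206, 0.4881]
orientation: [0.202, 0.979, 0.005, 0.001]
force: [-1.1, -0.0, -0.3]
grip_width: 0.0706
```

```bash
python3 - <<'E'
from h import *
s=arm.state();print({k:np.round(s[k],4).tolist() for k in s})
c=arm.read_camera("side");print("tower2 base",px2w(c,[(195,405)],0).round(3),px2w(c,[(210,180)],.6).round(3))
E
```

```text
{'time': 1.0, 'q': [1.1261, 0.2208, 1.1979, 0.0, 1.7125, -0.0369], 'joint_velocities': [0.0007, 0.0249, 0.0921, 0.0005, -0.035, -0.0009], 'effort': [-0.0815, -47.7538, -36.8747, -0.0053, 0.1723, 0.0], 'position': [0.2682, 0.6206, 0.4881], 'orientation': [0.2025, 0.9793, 0.005, 0.0012], 'force': [-1.0594, -0.0437, -0.3364], 'moment': [0.011, 0.0674, -0.0072], 'grip_width': 0.0706}
tower2 base [[ 0.867 -0.072  0.   ]] [[0.916 0.166 0.6  ]]
```

Emit:
step_arm:
  deltas:
    - {"grip": 0.65,"dp": [0.026,-0.087,0],"rot": [0,0,-0.0073]}
    - {"grip": 0.65,"dp": [0.026,-0.087,0],"rot": [0,0,-0.0073]}
    - {"grip": 0.65,"dp": [0.026,-0.087,0],"rot": [0,0,-0.0073]}
    - {"grip": 0.65,"dp": [0.026,-0.087,0],"rot": [0,0,-0.0073]}
    - {"grip": 0.65,"dp": [0.026,-0.087,0],"rot": [0,0,-0.0073]}
    - {"grip": 0.65,"dp": [0.026,-0.087,0],"rot": [0,0,-0.0073]}
    - {"grip": 0.65,"dp": [0.026,-0.087,0],"rot": [0,0,-0.0073]}
    - {"grip": 0.65,"dp": [0.026,-0.087,0],"rot": [0,0,-0.0073]}
    - {"grip": 0.65,"dp": [0.026,-0.087,0],"rot": [0,0,-0.0073]}
    - {"grip": 0.65,"dp": [0.026,-0.087,0],"rot": [0,0,-0.0073]}
    - {"grip": 0.65,"dp": [0.026,-0.087,0],"rot": [0,0,-0.0073]}
    - {"grip": 0.65,"dp": [0.026,-0.087,0],"rot": [0,0,-0.0073]}

```text
time: 2.25
position: [0.4232, 0.0958, 0.479]
orientation: [0.269, 0.963, -0.001, -0.001]
force: [1.0, 0.7, -0.2]
grip_width: 0.0708
```

Emit:
step_arm:
  deltas:
    - {"grip": 0.65,"dp": [0.026,-0.087,0],"rot": [0,0,0]}
    - {"grip": 0.65,"dp": [0.026,-0.087,0],"rot": [0,0,0]}
    - {"grip": 0.65,"dp": [0.026,-0.087,0],"rot": [0,0,0]}
    - {"grip": 0.65,"dp": [0.026,-0.087,0],"rot": [0,0,0]}
    - {"grip": 0.65,"dp": [0.022,-0.087,0],"rot": [0,0,0]}
    - {"grip": 0.65,"dp": [0.022,-0.087,0],"rot": [0,0,0]}
    - {"grip": 0.65,"dp": [0,0,0],"rot": [0,0,0]}
    - {"grip": 0.65,"dp": [0,0,0],"rot": [0,0,0]}

```text
time: 3.05
position: [0.4972, -0.164, 0.4785]
orientation: [0.27, 0.963, 0.0, -0.002]
force: [-0.4, 0.1, -0.9]
grip_width: 0.0704
```

Emit:
step_arm:
  deltas:
    - {"grip": 0.65,"dp": [0.004,0.005,-0.09],"rot": [0,0,0]}
    - {"grip": 0.65,"dp": [0,0,-0.09],"rot": [0,0,0]}
    - {"grip": 0.65,"dp": [0,0,-0.09],"rot": [0,0,0]}
    - {"grip": 0.65,"dp": [0,0,-0.09],"rot": [0,0,0]}
    - {"grip": 0.65,"dp": [0,0,-0.09],"rot": [0,0,0]}
    - {"grip": 0.65,"dp": [0,0,-0.08],"rot": [0,0,0]}
    - {"grip": 0.65,"dp": [0,0,0],"rot": [0,0,0]}
    - {"grip": 0.65,"dp": [0,0,0],"rot": [0,0,0]}

```text
time: 3.85
position: [0.4991, -0.1595, 0.2161]
orientation: [0.269, 0.963, 0.0, -0.001]
force: [0.5, -0.1, 1.0]
grip_width: 0.0705
```

```bash
python3 - <<'E'
from h import *
s=arm.state();print(np.round(s["position"],4),s["orientation"],s["time"])
a=arm.read_camera("top")["frame"];c=arm.read_camera("side");b=c["frame"]
print(w2px(c,[s["position"]]))
a=cv2.resize(a[230:330,350:470],(480,400),interpolation=cv2.INTER_CUBIC)
b=cv2.resize(b[150:250,235:315],(320,400),interpolation=cv2.INTER_CUBIC)
cv2.imwrite("pics/d.png",np.hstack([a,b]))
E
```

```text
[ 0.4991 -0.1595  0.2161] [ 2.68576244e-01  9.63257941e-01  2.11972911e-04 -9.46446800e-04] 3.85
[[289.97924365 207.24552251]]
```

View pics/d.png

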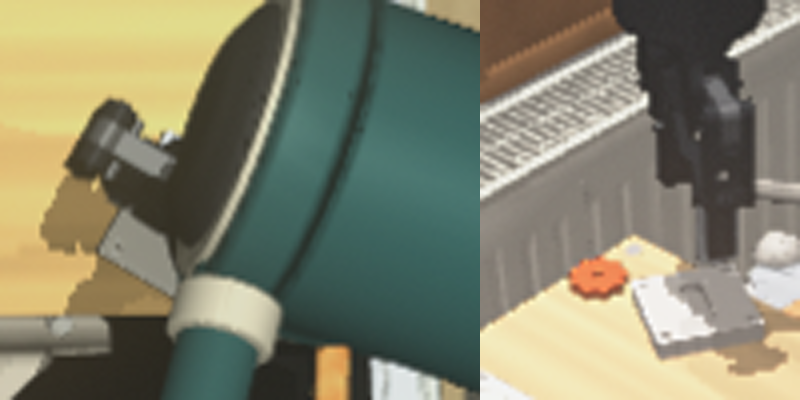

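Left: the arm hides most of the plate, but the open fingers straddle it. Right (side camera): the near finger's tip is above the plate's near edge at about (720,265), and the star is clear. I'm descending.

Emit:
step_arm:
  deltas:
    - {"grip": 0.65,"dp": [0.001,-0.004,-0.04],"rot": [0,0,0]}
    - {"grip": 0.65,"dp": [0,0,-0.03],"rot": [0,0,0]}
    - {"grip": 0.65,"dp": [0,0,-0.02],"rot": [0,0,0]}
    - {"grip": 0.65,"dp": [0,0,-0.01],"rot": [0,0,0]}
    - {"grip": 0.65,"dp": [0,0,0],"rot": [0,0,0]}
    - {"grip": 0.65,"dp": [0,0,0],"rot": [0,0,0]}

```text
time: 4.55
position: [0.5005, -0.163, 0.1667]
orientation: [0.269, 0.963, -0.0, 0.0]
force: [0.3, 0.0, 0.0]
grip_width: 0.0703
```

Emit:
step_arm:
  deltas:
    - {"grip": 0.65,"dp": [0,0,-0.004],"rot": [0,0,0]}
    - {"grip": 0.65,"dp": [0,0,-0.004],"rot": [0,0,0]}
    - {"grip": 0.65,"dp": [0,0,0],"rot": [0,0,0]}
    - {"grip": 0.65,"dp": [0,0,0],"rot": [0,0,0]}

```text
time: 4.95
position: [0.5002, -0.1628, 0.1623]
orientation: [0.269, 0.963, -0.0, -0.0]
force: [-0.9, 0.4, -0.4]
grip_width: 0.0707
```

Emit:
step_arm:
  deltas:
    - {"grip": 0.65,"dp": [0,0,-0.004],"rot": [0,0,0]}
    - {"grip": 0.65,"dp": [0,0,-0.004],"rot": [0,0,0]}
    - {"grip": 0.65,"dp": [0,0,0],"rot": [0,0,0]}
    - {"grip": 0.65,"dp": [0,0,0],"rot": [0,0,0]}

```text
time: 5.35
position: [0.5001, -0.1628, 0.1581]
orientation: [0.269, 0.963, -0.0, -0.0]
force: [0.8, -0.3, -0.5]
grip_width: 0.0701
```

```bash
python3 - <<'E'
from h import *
s=arm.state();print(np.round(s["position"],4),s["force"])
c=arm.read_camera("side");b=c["frame"]
b=cv2.resize(b[190:250,250:320],(700,600),interpolation=cv2.INTER_CUBIC)
cv2.imwrite("pics/e.png",b)
E
```

```text
[ 0.5001 -0.1628  0.1581] [ 0.76564044 -0.26353207 -0.50365467]
```

View pics/e.png

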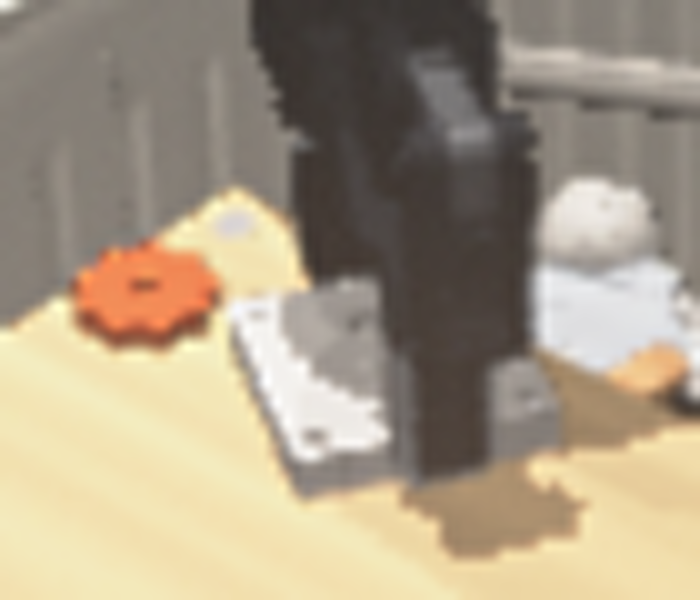

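The side view shows the near finger reaching almost to the plate's lower edge, at about (450,480), roughly centred on the face. There is no contact force, so I'm closing.

Emit:
step_arm:
  deltas:
    - {"grip": 0.3,"dp": [0,0,0],"rot": [0,0,0]}
    - {"grip": 0.0,"dp": [0,0,0],"rot": [0,0,0]}
    - {"grip": -0.5,"dp": [0,0,0],"rot": [0,0,0]}
    - {"grip": -1,"dp": [0,0,0],"rot": [0,0,0]}
    - {"grip": -1,"dp": [0,0,0],"rot": [0,0,0]}
    - {"grip": -1,"dp": [0,0,0],"rot": [0,0,0]}

```text
time: 6.0
position: [0.5007, -0.163, 0.159]
orientation: [0.269, 0.963, -0.0, 0.001]
force: [-0.6, -0.3, 5.7]
grip_width: 0.0581
```

Emit:
step_arm:
  deltas:
    - {"grip": -1,"dp": [0,0,0.02],"rot": [0,0,0]}
    - {"grip": -1,"dp": [0,0,0.06],"rot": [0,0,0]}
    - {"grip": -1,"dp": [0,0,0.06],"rot": [0,0,0]}
    - {"grip": -1,"dp": [0,0,0.04],"rot": [0,0,0]}
    - {"grip": -1,"dp": [0,0,0],"rot": [0,0,0]}
    - {"grip": -1,"dp": [0,0,0],"rot": [0,0,0]}

```text
time: 6.6
position: [0.4997, -0.1627, 0.2475]
orientation: [0.269, 0.963, 0.0, -0.0]
force: [-0.1, 0.5, -2.6]
grip_width: 0.0584
```

```bash
python3 - <<'E'
from h import *
s=arm.state();print(np.round(s["position"],4),np.round(s["q"],3),np.hypot(*s["position"][:2]))
cv2.imwrite("pics/f.png",arm.read_camera("side")["frame"])
E
```

```text
[ 0.4997 -0.1627  0.2475] [-0.362 -0.03   1.9   -0.     1.272 -1.387] 0.5255066941424754
```

View pics/f.png

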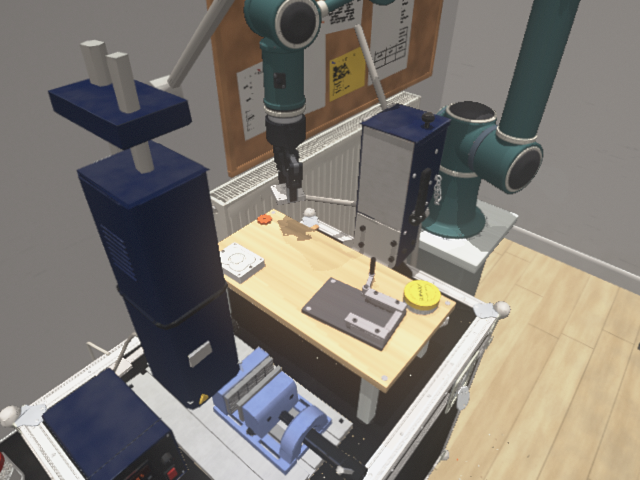

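The side view shows the plate held level under the gripper at about (290,190). The wrist is high at (290,20), so the forearm clears the tower easily, and the star and clover are untouched. I'm moving over the ledge.

Emit:
step_arm:
  deltas:
    - {"grip": -1,"dp": [0.0283,0.0549,0],"rot": [0,0,0.0533]}
    - {"grip": -1,"dp": [0.0283,0.0549,0],"rot": [0,0,0.0533]}
    - {"grip": -1,"dp": [0.0283,0.0549,0],"rot": [0,0,0.0533]}
    - {"grip": -1,"dp": [0.0283,0.0549,0],"rot": [0,0,0.0533]}
    - {"grip": -1,"dp": [0.0283,0.0549,0],"rot": [0,0,0.0533]}
    - {"grip": -1,"dp": [0.0283,0.0549,0],"rot": [0,0,0.0533]}
    - {"grip": -1,"dp": [0.0283,0.0549,0],"rot": [0,0,0.0533]}
    - {"grip": -1,"dp": [0.0283,0.0549,0],"rot": [0,0,0.0533]}
    - {"grip": -1,"dp": [0,0,0],"rot": [0,0,0]}
    - {"grip": -1,"dp": [0,0,0],"rot": [0,0,0]}
    - {"grip": -1,"dp": [0,0,0],"rot": [0,0,0]}

```text
time: 7.75
position: [0.6122, 0.056, 0.2465]
orientation: [-0.062, 0.998, -0.0, -0.002]
force: [-0.4, -0.5, -2.1]
grip_width: 0.0579
```

```bash
python3 - <<'E'
from h import *
s=arm.state();q=s["orientation"];print(np.round(s["position"],4),"ydir",2*np.degrees(np.arctan2(q[1],q[0]))-90,s["grip_width"],q)
E
```

```text
[0.6122 0.056  0.2465] ydir 97.07647147234889 0.05790183009225053 [-6.17145371e-02  9.98092485e-01 -2.58179480e-04 -1.62498083e-03]
```

Emit:
step_arm:
  deltas:
    - {"grip": -1,"dp": [0.001,0.001,-0.05],"rot": [0,0,0]}
    - {"grip": -1,"dp": [0,0,-0.05],"rot": [0,0,0]}
    - {"grip": -1,"dp": [0,0,-0.03],"rot": [0,0,0]}
    - {"grip": -1,"dp": [0,0,-0.014],"rot": [0,0,0]}
    - {"grip": -1,"dp": [0,0,0],"rot": [0,0,0]}
    - {"grip": -1,"dp": [0,0,0],"rot": [0,0,0]}

```text
time: 8.35
position: [0.6145, 0.057, 0.1772]
orientation: [-0.062, 0.998, -0.0, 0.001]
force: [-0.4, 0.1, -2.2]
grip_width: 0.0575
```

```bash
python3 - <<'E'
from h import *
s=arm.state();print(np.round(s["position"],4),s["force"])
a=arm.read_camera("top")["frame"];b=arm.read_camera("side")["frame"]
a=cv2.resize(a[180:300,180:320],(400,343),interpolation=cv2.INTER_CUBIC)
b=cv2.resize(b[245:353,285:415],(780,648),interpolation=cv2.INTER_CUBIC)[:600]
cv2.imwrite("pics/g.png",b);cv2.imwrite("pics/g2.png",a)
E
```

```text
[0.6145 0.057  0.1772] [-0.39087489  0.06305862 -2.21165251]
```

View pics/g.png

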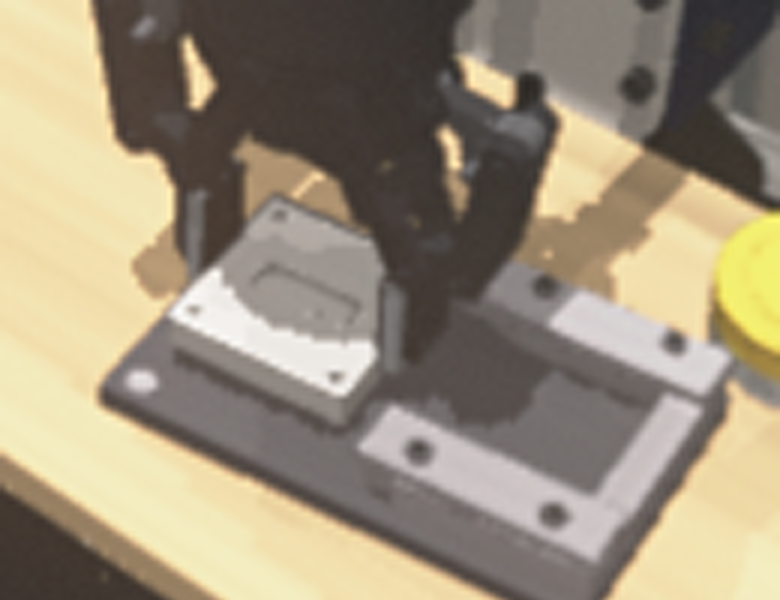

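The side view shows the plate held level just above the ledge. Its top corners are at about (170,315), (278,195) and (340,400), and the near cap's front corners are at (360,447) and (388,405). I'll compare the two in the shoe's frame.

```bash
python3 - <<'E'
from h import *
c=arm.read_camera("side");s=arm.state();print(np.round(s["position"],4))
p=[.60624,.09819,1.69452];C,N=np.cos(p[2]),np.sin(p[2])
def sh(uv,z):
    w=px2w(c,[np.array(uv)/6+[285,245]-.42],z)[0];d=w[:2]-p[:2];return np.round(1000*np.array([C*d[0]+N*d[1],-N*d[0]+C*d[1]]),1)
for n,u,z in [("cap fo (0,-45.5)",(360,447),.19),("cap fi (0,-25.5)",(388,405),.19),("cap bo (74,-45.5)",(602,560),.19),("far cap back inner? (74,25.5)->",(732,355),.19),("ledge (-85,-50)",(100,392),.17)]:print(n,sh(u,z))
for z in(.187,.189,.191):print(z,[sh(u,z).tolist() for u in((170,315),(278,195),(340,402))])
E
```

```text
[0.6149 0.0573 0.1779]
cap fo (0,-45.5) [  2.4 -49.2]
cap fi (0,-25.5) [  1.1 -31.3]
cap bo (74,-45.5) [ 76.8 -48.4]
far cap back inner? (74,25.5)-> [75. 40.]
ledge (-85,-50) [-80.5 -56.8]
0.187 [[-71.5, -33.1], [-71.8, 28.2], [-12.1, -35.3]]
0.189 [[-70.4, -34.7], [-70.7, 26.3], [-11.3, -36.9]]
0.191 [[-69.3, -36.4], [-69.7, 24.5], [-10.4, -38.5]]
```

Emit:
step_arm:
  deltas:
    - {"grip": -1,"dp": [-0.003,0,-0.006],"rot": [0,0,0]}
    - {"grip": -1,"dp": [0,0,-0.004],"rot": [0,0,0]}
    - {"grip": -1,"dp": [0,0,0],"rot": [0,0,0]}
    - {"grip": -1,"dp": [0,0,0],"rot": [0,0,0]}

```text
time: 8.9
position: [0.6123, 0.0573, 0.1711]
orientation: [-0.062, 0.998, -0.0, -0.0]
force: [1.0, -0.6, -1.2]
grip_width: 0.0581
```

Emit:
step_arm:
  deltas:
    - {"grip": -1,"dp": [0,0,-0.002],"rot": [0,0,0]}
    - {"grip": -1,"dp": [0,0,0],"rot": [0,0,0]}
    - {"grip": -1,"dp": [0,0,0],"rot": [0,0,0]}

```text
time: 9.2
position: [0.6124, 0.0572, 0.1702]
orientation: [-0.062, 0.998, -0.0, -0.0]
force: [-0.1, -0.1, -1.9]
grip_width: 0.0582
```

Emit:
step_arm:
  deltas:
    - {"grip": -1,"dp": [-0.0012,0.01,0],"rot": [0,0,0]}
    - {"grip": -1,"dp": [-0.0012,0.01,0],"rot": [0,0,0]}
    - {"grip": -1,"dp": [-0.0012,0.01,0],"rot": [0,0,0]}
    - {"grip": -1,"dp": [-0.0012,0.01,0],"rot": [0,0,0]}
    - {"grip": -1,"dp": [0,0,0],"rot": [0,0,0]}
    - {"grip": -1,"dp": [0,0,0],"rot": [0,0,0]}

```text
time: 9.8
position: [0.61, 0.0775, 0.1703]
orientation: [-0.062, 0.998, -0.0, -0.0]
force: [-0.4, -0.3, -2.8]
grip_width: 0.0581
```

Emit:
step_arm:
  deltas:
    - {"grip": -1,"dp": [-0.0006,0.005,0],"rot": [0,0,0]}
    - {"grip": -1,"dp": [-0.0006,0.005,0],"rot": [0,0,0]}
    - {"grip": -1,"dp": [0,0,0],"rot": [0,0,0]}
    - {"grip": -1,"dp": [0,0,0],"rot": [0,0,0]}

```text
time: 10.2
position: [0.6094, 0.0823, 0.1703]
orientation: [-0.062, 0.998, -0.0, 0.0]
force: [-0.3, 0.1, -1.9]
grip_width: 0.0579
```

Emit:
step_arm:
  deltas:
    - {"grip": -1,"dp": [-0.0012,0.01,0],"rot": [0,0,0]}
    - {"grip": -1,"dp": [-0.0012,0.01,0],"rot": [0,0,0]}
    - {"grip": -1,"dp": [0,0,0],"rot": [0,0,0]}
    - {"grip": -1,"dp": [0,0,0],"rot": [0,0,0]}

```text
time: 10.6
position: [0.6081, 0.0925, 0.1703]
orientation: [-0.062, 0.998, -0.0, -0.0]
force: [0.6, 0.3, -2.9]
grip_width: 0.0581
```

Emit:
step_arm:
  deltas:
    - {"grip": -1,"dp": [-0.0012,0.01,0],"rot": [0,0,0]}
    - {"grip": -1,"dp": [-0.0012,0.01,0],"rot": [0,0,0]}
    - {"grip": -1,"dp": [0,0,0],"rot": [0,0,0]}
    - {"grip": -1,"dp": [0,0,0],"rot": [0,0,0]}

```text
time: 11.0
position: [0.607, 0.1025, 0.1703]
orientation: [-0.062, 0.998, -0.0, -0.0]
force: [-0.4, 1.0, -1.8]
grip_width: 0.0582
```

Emit:
step_arm:
  deltas:
    - {"grip": -1,"dp": [0,0,-0.001],"rot": [0,0,0]}
    - {"grip": 0.6,"dp": [0,0,0],"rot": [0,0,0]}
    - {"grip": 0.6,"dp": [0,0,0],"rot": [0,0,0]}
    - {"grip": 0.6,"dp": [0,0,0],"rot": [0,0,0]}
    - {"grip": 0.6,"dp": [0,0,0],"rot": [0,0,0]}

```text
time: 11.5
position: [0.6073, 0.1022, 0.1702]
orientation: [-0.062, 0.998, 0.0, 0.0]
force: [0.6, -0.1, 0.7]
grip_width: 0.0683
```

Emit:
step_arm:
  deltas:
    - {"grip": 0.6,"dp": [0,0,0.02],"rot": [0,0,0]}
    - {"grip": 0.6,"dp": [0,0,0.04],"rot": [0,0,0]}
    - {"grip": 0.6,"dp": [0,0,0.06],"rot": [0,0,0]}
    - {"grip": 0.6,"dp": [0,0,0.04],"rot": [0,0,0]}
    - {"grip": 0,"dp": [0.012,-0.08,0],"rot": [0,0,0]}
    - {"grip": -1,"dp": [0.006,-0.06,0],"rot": [0,0,0]}
    - {"grip": -1,"dp": [0,0,0],"rot": [0,0,0]}
    - {"grip": -1,"dp": [0,0,0],"rot": [0,0,0]}
    - {"grip": -1,"dp": [0,0,0],"rot": [0,0,0]}

```text
time: 12.4
position: [0.6159, 0.0329, 0.2501]
orientation: [-0.062, 0.998, 0.0, 0.0]
force: [0.4, -0.1, 0.5]
grip_width: 0.0001
```

```bash
python3 - <<'E'
from h import *
s=arm.state();print(np.round(s["position"],4),s["force"],s["grip_width"],s["time"])
b=arm.read_camera("side")["frame"]
b=cv2.resize(b[215:335,285:415],(650,600),interpolation=cv2.INTER_CUBIC)
cv2.imwrite("pics/i.png",b)
E
```

```text
[0.6159 0.0329 0.2501] [ 0.41607542 -0.13628378  0.47492217] 6.089391033477257e-05 12.4
```

View pics/i.png

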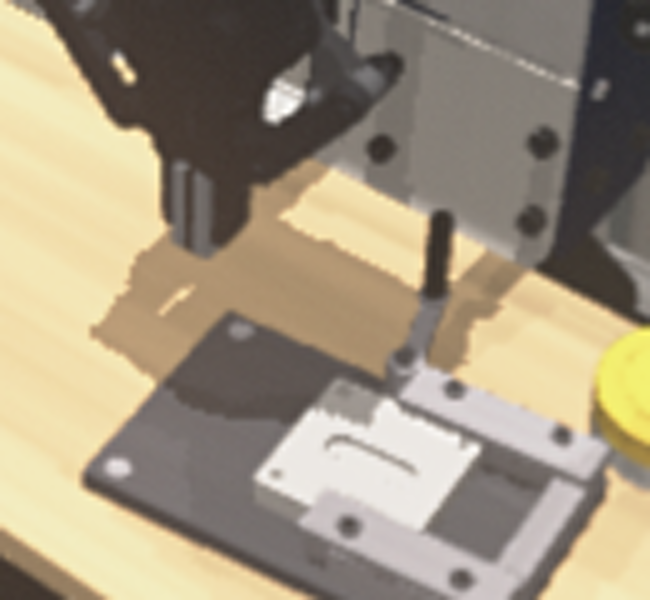

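The side view shows the plate flat under both caps, about half in. The shut fingers are behind it and the keeper is still open, with its post at (438,245). I'll lower and push.

Emit:
step_arm:
  deltas:
    - {"grip": -1,"dp": [-0.003,0,-0.05],"rot": [0,0,0]}
    - {"grip": -1,"dp": [0,0,-0.05],"rot": [0,0,0]}
    - {"grip": -1,"dp": [0,0,-0.04],"rot": [0,0,0]}
    - {"grip": -1,"dp": [0,0,-0.011],"rot": [0,0,0]}
    - {"grip": -1,"dp": [0,0,0],"rot": [0,0,0]}
    - {"grip": -1,"dp": [0,0,0],"rot": [0,0,0]}

```text
time: 13.05
position: [0.6152, 0.0327, 0.1754]
orientation: [-0.062, 0.998, -0.0, 0.001]
force: [-0.1, 0.2, 0.7]
grip_width: -0.0002
```

Emit:
step_arm:
  deltas:
    - {"grip": -1,"dp": [-0.0012,0.01,0],"rot": [0,0,0]}
    - {"grip": -1,"dp": [-0.0012,0.01,0],"rot": [0,0,0]}
    - {"grip": -1,"dp": [-0.0012,0.01,0],"rot": [0,0,0]}
    - {"grip": -1,"dp": [-0.0012,0.01,0],"rot": [0,0,0]}
    - {"grip": -1,"dp": [-0.0006,0.005,0],"rot": [0,0,0]}
    - {"grip": -1,"dp": [-0.0006,0.005,0],"rot": [0,0,0]}
    - {"grip": -1,"dp": [-0.0006,0.005,0],"rot": [0,0,0]}
    - {"grip": -1,"dp": [-0.0006,0.005,0],"rot": [0,0,0]}

```text
time: 13.85
position: [0.6109, 0.062, 0.1742]
orientation: [-0.062, 0.998, -0.0, -0.0]
force: [0.0, -1.4, 0.0]
grip_width: 0.0001
```

Emit:
step_arm:
  deltas:
    - {"grip": -1,"dp": [-0.0007,0.006,0],"rot": [0,0,0]}
    - {"grip": -1,"dp": [-0.0007,0.006,0],"rot": [0,0,0]}
    - {"grip": -1,"dp": [-0.0007,0.006,0],"rot": [0,0,0]}
    - {"grip": -1,"dp": [-0.0007,0.006,0],"rot": [0,0,0]}
    - {"grip": -1,"dp": [-0.0007,0.006,0],"rot": [0,0,0]}

```text
time: 14.35
position: [0.6091, 0.0774, 0.1742]
orientation: [-0.062, 0.998, -0.0, -0.0]
force: [-0.6, -1.6, -0.2]
grip_width: 0.0002
```

Emit:
step_arm:
  deltas:
    - {"grip": -1,"dp": [-0.0005,0.004,0],"rot": [0,0,0]}
    - {"grip": -1,"dp": [-0.0005,0.004,0],"rot": [0,0,0]}
    - {"grip": -1,"dp": [0,0,0],"rot": [0,0,0]}

```text
time: 14.65
position: [0.6086, 0.0817, 0.1743]
orientation: [-0.062, 0.998, 0.0, -0.0]
force: [-0.5, -0.5, -0.1]
grip_width: -0.0002
```

Emit:
step_arm:
  deltas:
    - {"grip": -1,"dp": [-0.0003,0.0025,0],"rot": [0,0,0]}
    - {"grip": -1,"dp": [-0.0003,0.0025,0],"rot": [0,0,0]}
    - {"grip": -1,"dp": [0,0,0],"rot": [0,0,0]}

```text
time: 14.95
position: [0.6083, 0.0838, 0.1743]
orientation: [-0.062, 0.998, 0.0, 0.0]
force: [-0.5, -0.8, 0.0]
grip_width: 0.0001
```

Emit:
step_arm:
  deltas:
    - {"grip": -1,"dp": [-0.0003,0.0025,0],"rot": [0,0,0]}
    - {"grip": -1,"dp": [0,0,0],"rot": [0,0,0]}

```text
time: 15.15
position: [0.6082, 0.0851, 0.1743]
orientation: [-0.062, 0.998, 0.0, 0.0]
force: [0.4, -1.3, 0.4]
grip_width: 0.0003
```

Emit:
step_arm:
  deltas:
    - {"grip": -1,"dp": [-0.0003,0.0025,0],"rot": [0,0,0]}
    - {"grip": -1,"dp": [0,0,0],"rot": [0,0,0]}

```text
time: 15.35
position: [0.608, 0.0864, 0.1743]
orientation: [-0.062, 0.998, 0.0, -0.0]
force: [0.2, -0.8, -0.6]
grip_width: -0.0004
```

Still no stop contact; continue in 1 mm steps.

Emit:
step_arm:
  deltas:
    - {"grip": -1,"dp": [-0.0003,0.0025,0],"rot": [0,0,0]}
    - {"grip": -1,"dp": [0,0,0],"rot": [0,0,0]}

```text
time: 15.55
position: [0.6079, 0.0876, 0.1743]
orientation: [-0.062, 0.998, 0.0, -0.0]
force: [0.2, -1.2, 0.0]
grip_width: 0.0002
```

Emit:
step_arm:
  deltas:
    - {"grip": -1,"dp": [-0.0003,0.0025,0],"rot": [0,0,0]}
    - {"grip": -1,"dp": [0,0,0],"rot": [0,0,0]}

```text
time: 15.75
position: [0.608, 0.0886, 0.1743]
orientation: [-0.062, 0.998, -0.0, 0.0]
force: [1.1, -1.9, -0.6]
grip_width: -0.0
```

Emit:
step_arm:
  deltas:
    - {"grip": -1,"dp": [-0.0003,0.0025,0],"rot": [0,0,0]}
    - {"grip": -1,"dp": [0,0,0],"rot": [0,0,0]}

```text
time: 15.95
position: [0.6082, 0.089, 0.1745]
orientation: [-0.062, 0.998, -0.001, 0.001]
force: [2.0, -5.4, -0.7]
grip_width: 0.0001
```

Emit:
step_arm:
  deltas:
    - {"grip": -1,"dp": [-0.0003,0.0025,0],"rot": [0,0,0]}
    - {"grip": -1,"dp": [0,0,0],"rot": [0,0,0]}
    - {"grip": -1,"dp": [0,0,0],"rot": [0,0,0]}

```text
time: 16.25
position: [0.6083, 0.0892, 0.1745]
orientation: [-0.062, 0.998, -0.002, 0.001]
force: [2.6, -7.7, -0.4]
grip_width: -0.0002
```

```bash
python3 - <<'E'
from h import *
b=arm.read_camera("side")["frame"]
s=arm.state();print(np.round(s["position"],4),s["force"])
b=cv2.resize(b[245:355,300:420],(720,660),interpolation=cv2.INTER_CUBIC)[:600]
cv2.imwrite("pics/j.png",b)
E
```

```text
[0.6083 0.0892 0.1745] [ 2.89013803 -8.3398258  -0.12539397]
```

View pics/j.png

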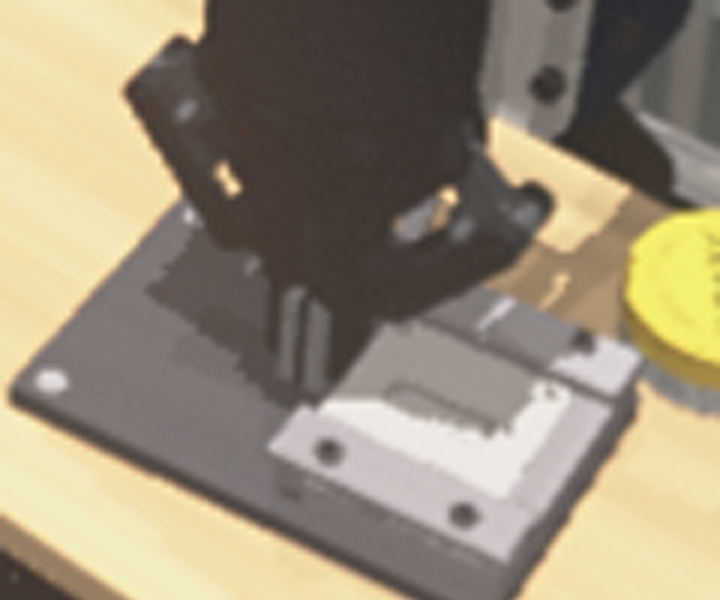

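The side view shows the plate home: no gap at the back stop, flat under both caps. The push force rose to 8 N with the TCP stalled. Next I'll back off, rise, and go above the keeper post.

Emit:
step_arm:
  deltas:
    - {"grip": -1,"dp": [0.001,-0.008,0],"rot": [0,0,0]}
    - {"grip": -1,"dp": [0.003,-0.026,0],"rot": [0,0,0]}
    - {"grip": -1,"dp": [0,0,0.05],"rot": [0,0,0]}
    - {"grip": -1,"dp": [0,0,0.07],"rot": [0,0,0]}
    - {"grip": 0.06,"dp": [0,0,0.055],"rot": [0,0,0]}
    - {"grip": 0.06,"dp": [-0.058,-0.0024,0],"rot": [0,0,0]}
    - {"grip": 0.06,"dp": [-0.058,-0.0024,0],"rot": [0,0,0]}
    - {"grip": 0.06,"dp": [-0.058,-0.0024,0],"rot": [0,0,0]}
    - {"grip": 0.06,"dp": [0,0,0],"rot": [0,0,0]}
    - {"grip": 0.06,"dp": [0,0,0],"rot": [0,0,0]}

```text
time: 17.3
position: [0.5224, 0.0706, 0.2622]
orientation: [-0.062, 0.998, 0.0, 0.001]
force: [0.2, 0.5, 0.8]
grip_width: 0.0455
```

```bash
python3 - <<'E'
from h import *
s=arm.state();q=s["orientation"];print(np.round(s["position"],4),"target .5225 .0707",2*np.degrees(np.arctan2(q[1],q[0]))-90,np.round(q,4),s["grip_width"],s["time"])
b=arm.read_camera("side")["frame"]
b=cv2.resize(b[235:345,300:420],(654,600),interpolation=cv2.INTER_CUBIC)
cv2.imwrite("pics/k.png",b)
E
```

```text
[0.5224 0.0706 0.2622] target .5225 .0707 97.12341201735816 [-6.210e-02  9.981e-01  3.000e-04  6.000e-04] 0.04551370350876716 17.3
```

View pics/k.png

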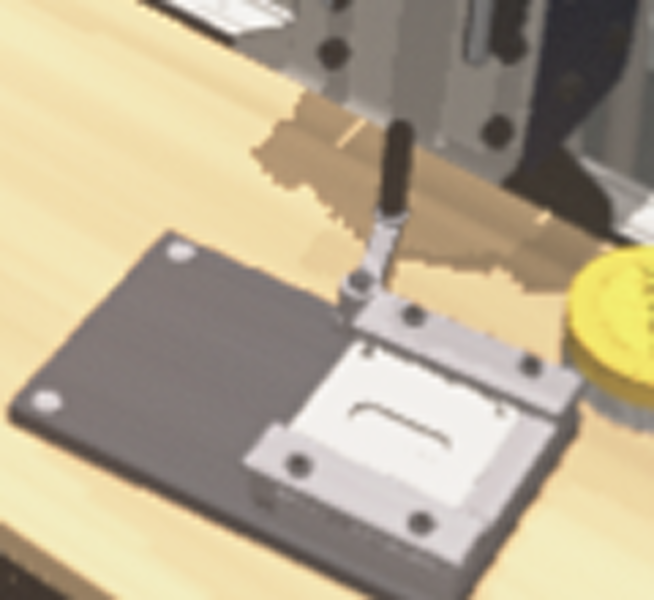

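The side view shows the plate seated at the stop, flush at the mouth, with the keeper post free at (395,165). I'll lower around the post and grip it.

Emit:
step_arm:
  deltas:
    - {"grip": 0.06,"dp": [0,0,-0.04],"rot": [0,0,0]}
    - {"grip": 0.06,"dp": [0,0,-0.04],"rot": [0,0,0]}
    - {"grip": 0.06,"dp": [0,0,-0.03],"rot": [0,0,0]}
    - {"grip": 0.06,"dp": [0,0,-0.02],"rot": [0,0,0]}
    - {"grip": 0.06,"dp": [0,0,0],"rot": [0,0,0]}
    - {"grip": 0.06,"dp": [0,0,0],"rot": [0,0,0]}

```text
time: 17.95
position: [0.5229, 0.0707, 0.197]
orientation: [-0.062, 0.998, 0.0, 0.0]
force: [1.0, 0.3, 0.7]
grip_width: 0.0452
```

Emit:
step_arm:
  deltas:
    - {"grip": -0.3,"dp": [0,0,0],"rot": [0,0,0]}
    - {"grip": -0.6,"dp": [0,0,0],"rot": [0,0,0]}
    - {"grip": -0.8,"dp": [0,0,0],"rot": [0,0,0]}
    - {"grip": -1,"dp": [0,0,0],"rot": [0,0,0]}
    - {"grip": -1,"dp": [0,0,0],"rot": [0,0,0]}
    - {"grip": -1,"dp": [0,0,0],"rot": [0,0,0]}

```text
time: 18.55
position: [0.523, 0.0707, 0.1978]
orientation: [-0.062, 0.998, 0.0, 0.001]
force: [-0.4, -0.0, 5.8]
grip_width: 0.0076
```

```bash
python3 - <<'E'
from h import *
s=arm.state();P=s["position"];print(np.round(P,4),s["force"],s["grip_width"])
p=[.60624,.09819,1.69452];C,N=np.cos(p[2]),np.sin(p[2])
f=lambda x,y:np.array((p[0]+C*x-N*y,p[1]+N*x+C*y))
h=f(-.006,.043);d=P[:2]-h;print("r",np.hypot(*d))
th0=np.arctan2(-(C*d[0]+N*d[1]),-(-N*d[0]+C*d[1]));print("theta",th0)
ths=np.linspace(th0,0,19);last=P[:2]
for t in ths[1:]:
    w=f(-.006-.045*np.sin(t),.043-.045*np.cos(t));print(round(t,2),np.round((w-last)/.5,4),w.round(4));last=w
E
```

```text
[0.523  0.0707 0.1978] [-0.41698227 -0.01223482  5.78179663] 0.007633227807583918
r 0.04433419167404018
theta 2.891018975332217
2.73 [ 0.0051 -0.0135] [0.5256 0.064 ]
2.57 [ 0.0083 -0.0118] [0.5298 0.0581]
2.41 [ 0.0101 -0.0103] [0.5348 0.0529]
2.25 [ 0.0116 -0.0086] [0.5406 0.0487]
2.09 [ 0.0128 -0.0066] [0.5471 0.0454]
1.93 [ 0.0137 -0.0044] [0.5539 0.0431]
1.77 [ 0.0143 -0.0022] [0.5611 0.042 ]
1.61 [0.0144 0.0001] [0.5683 0.0421]
1.45 [0.0142 0.0024] [0.5754 0.0433]
1.28 [0.0137 0.0047] [0.5822 0.0457]
1.12 [0.0127 0.0068] [0.5886 0.049 ]
0.96 [0.0115 0.0087] [0.5943 0.0534]
0.8 [0.0099 0.0105] [0.5993 0.0587]
0.64 [0.0081 0.0119] [0.6034 0.0646]
0.48 [0.0061 0.0131] [0.6065 0.0712]
0.32 [0.004  0.0139] [0.6084 0.0781]
0.16 [0.0017 0.0143] [0.6093 0.0853]
0.0 [-0.0006  0.0144] [0.609  0.0925]
```

Emit:
step_arm:
  deltas:
    - {"grip": -1,"dp": [0.0051,-0.0135,0],"rot": [0,0,0]}
    - {"grip": -1,"dp": [0.0083,-0.0118,0],"rot": [0,0,0]}
    - {"grip": -1,"dp": [0.0101,-0.0103,0],"rot": [0,0,0]}
    - {"grip": -1,"dp": [0.0116,-0.0086,0],"rot": [0,0,0]}
    - {"grip": -1,"dp": [0,0,0],"rot": [0,0,0]}

```text
time: 19.05
position: [0.5405, 0.0497, 0.1977]
orientation: [-0.062, 0.998, 0.001, 0.0]
force: [-1.4, 5.6, 7.3]
grip_width: 0.0077
```

Emit:
step_arm:
  deltas:
    - {"grip": -1,"dp": [0.0128,-0.0066,0],"rot": [0,0,0]}
    - {"grip": -1,"dp": [0.0137,-0.0044,0],"rot": [0,0,0]}
    - {"grip": -1,"dp": [0.0143,-0.0022,0],"rot": [0,0,0]}
    - {"grip": -1,"dp": [0.0144,0.0001,0],"rot": [0,0,0]}
    - {"grip": -1,"dp": [0,0,0],"rot": [0,0,0]}

```text
time: 19.55
position: [0.5693, 0.0425, 0.1976]
orientation: [-0.062, 0.998, 0.0, 0.001]
force: [2.6, 4.4, 5.3]
grip_width: 0.0074
```

Emit:
step_arm:
  deltas:
    - {"grip": -1,"dp": [0.0142,0.0024,0],"rot": [0,0,0]}
    - {"grip": -1,"dp": [0.0137,0.0047,0],"rot": [0,0,0]}
    - {"grip": -1,"dp": [0.0127,0.0068,0],"rot": [0,0,0]}
    - {"grip": -1,"dp": [0.0115,0.0087,0],"rot": [0,0,0]}
    - {"grip": -1,"dp": [0,0,0],"rot": [0,0,0]}

```text
time: 20.05
position: [0.5964, 0.0507, 0.1977]
orientation: [-0.062, 0.998, -0.003, 0.002]
force: [4.9, -6.4, 4.1]
grip_width: 0.0076
```

Emit:
step_arm:
  deltas:
    - {"grip": -1,"dp": [0.0099,0.0105,0],"rot": [0,0,0]}
    - {"grip": -1,"dp": [0.0081,0.0119,0],"rot": [0,0,0]}
    - {"grip": -1,"dp": [0.0061,0.0131,0],"rot": [0,0,0]}
    - {"grip": -1,"dp": [0.004,0.0139,0],"rot": [0,0,0]}
    - {"grip": -1,"dp": [0,0,0],"rot": [0,0,0]}

```text
time: 20.55
position: [0.6167, 0.0738, 0.1983]
orientation: [-0.062, 0.998, -0.004, 0.009]
force: [23.0, -10.8, -7.2]
grip_width: 0.0078
```

Emit:
step_arm:
  deltas:
    - {"grip": -1,"dp": [0.0017,0.0143,0],"rot": [0,0,0]}
    - {"grip": -1,"dp": [-0.0003,0.0072,0],"rot": [0,0,0]}
    - {"grip": -1,"dp": [0,0,0],"rot": [0,0,0]}
    - {"grip": -1,"dp": [0,0,0],"rot": [0,0,0]}

```text
time: 20.95
position: [0.6177, 0.0868, 0.1987]
orientation: [-0.062, 0.998, -0.002, 0.01]
force: [24.0, -3.6, -4.9]
grip_width: 0.0075
```

Emit:
step_arm:
  deltas:
    - {"grip": -0.5,"dp": [0,0,0],"rot": [0,0,0]}
    - {"grip": 0.1,"dp": [0,0,0],"rot": [0,0,0]}
    - {"grip": 0.1,"dp": [0,0,0],"rot": [0,0,0]}
    - {"grip": 0.1,"dp": [0,0,0],"rot": [0,0,0]}

```text
time: 21.35
position: [0.6075, 0.0886, 0.1959]
orientation: [-0.062, 0.998, -0.0, -0.001]
force: [-0.0, -0.0, 0.5]
grip_width: 0.0469
```

Emit:
step_arm:
  deltas:
    - {"grip": 0.1,"dp": [0,0,0.04],"rot": [0,0,0]}
    - {"grip": 0.1,"dp": [0,0,0.08],"rot": [0,0,0]}
    - {"grip": -1,"dp": [0,-0.06,0.02],"rot": [0,0,0]}
    - {"grip": -1,"dp": [0,-0.08,0],"rot": [0,0,0]}
    - {"grip": -1,"dp": [0,0,0],"rot": [0,0,0]}
    - {"grip": -1,"dp": [0,0,0],"rot": [0,0,0]}

```text
time: 21.95
position: [0.6079, 0.0181, 0.2665]
orientation: [-0.061, 0.998, 0.0, -0.0]
force: [-0.5, -0.9, 0.6]
grip_width: 0.0001
```

```bash
python3 - <<'E'
from h import *
c=arm.read_camera("side");b=c["frame"]
s=arm.state();print(np.round(s["position"],4),s["force"],s["grip_width"])
p=[.60624,.09819,1.69452];C,N=np.cos(p[2]),np.sin(p[2])
for t in(0,.2,.4):
    w=[[p[0]+C*x-N*y,p[1]+N*x+C*y,z] for x,y,z in[(-.006-.045*np.sin(t),.043-.045*np.cos(t),zz) for zz in(.182,.222)]]
    print(t,((w2px(c,w)-[300,235])*5.45).round(0).tolist())
b=cv2.resize(b[235:345,300:420],(654,600),interpolation=cv2.INTER_CUBIC)
cv2.imwrite("pics/l.png",b)
E
```

```text
[0.6079 0.0189 0.2663] [ 0.11461048 -0.19489814  0.2146391 ] -1.3040002973574897e-06
0 [[293.0, 371.0], [301.0, 283.0]]
0.2 [[270.0, 359.0], [277.0, 270.0]]
0.4 [[252.0, 343.0], [258.0, 254.0]]
```

View pics/l.png

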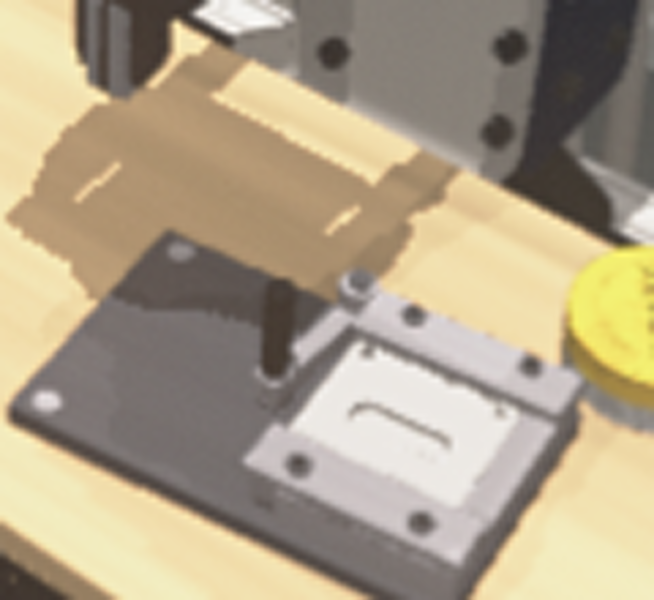

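The side view shows the keeper nearly across: post top at (280,285), base at (268,375), boss at (357,285). The plate is unchanged. I'll work out the remaining angle relative to the boss, so the camera bias cancels.

```bash
python3 - <<'E'
from h import *
c=arm.read_camera("side")
p=[.60624,.09819,1.69452];C,N=np.cos(p[2]),np.sin(p[2])
def sh(uv,z):
    w=px2w(c,[np.array(uv)/5.45+[300,235]-.4],z)[0];d=w[:2]-p[:2];return 1000*np.array([C*d[0]+N*d[1],-N*d[0]+C*d[1]])
b=sh((358,283),.194)
for n,u,z in(("top",(280,285),.222),("base",(268,375),.182)):
    d=sh(u,z)-b;print(n,d.round(1),"r",np.hypot(*d).round(1),"theta",np.arctan2(-d[0],-d[1]).round(3))
E
```

```text
top [ -8.2 -40.6] r 41.4 theta 0.2
base [ -9.3 -41.9] r 43.0 theta 0.219
```

Emit:
step_arm:
  deltas:
    - {"grip": -1,"dp": [0.0106,0.07,0],"rot": [0,0,0]}
    - {"grip": -1,"dp": [0,0,-0.05],"rot": [0,0,0]}
    - {"grip": -1,"dp": [0,0,-0.05],"rot": [0,0,0]}
    - {"grip": -1,"dp": [0,0,-0.026],"rot": [0,0,0]}
    - {"grip": -1,"dp": [0,0,0],"rot": [0,0,0]}
    - {"grip": -1,"dp": [0,0,0],"rot": [0,0,0]}

```text
time: 22.65
position: [0.6138, 0.0542, 0.204]
orientation: [-0.062, 0.998, 0.0, -0.0]
force: [0.7, 0.0, 0.2]
grip_width: -0.0004
```

Emit:
step_arm:
  deltas:
    - {"grip": -1,"dp": [-0.001,0.008,0],"rot": [0,0,0]}
    - {"grip": -1,"dp": [-0.001,0.008,0],"rot": [0,0,0]}
    - {"grip": -1,"dp": [-0.001,0.008,0],"rot": [0,0,0]}
    - {"grip": -1,"dp": [-0.0005,0.004,0],"rot": [0,0,0]}
    - {"grip": -1,"dp": [-0.0005,0.004,0],"rot": [0,0,0]}
    - {"grip": -1,"dp": [0,0,0],"rot": [0,0,0]}

```text
time: 23.25
position: [0.6119, 0.0699, 0.2041]
orientation: [-0.062, 0.998, -0.0, 0.0]
force: [-0.4, 0.3, 0.5]
grip_width: -0.0
```

Emit:
step_arm:
  deltas:
    - {"grip": -1,"dp": [-0.0005,0.004,0],"rot": [0,0,0]}
    - {"grip": -1,"dp": [-0.0005,0.004,0],"rot": [0,0,0]}
    - {"grip": -1,"dp": [0,0,0],"rot": [0,0,0]}

```text
time: 23.55
position: [0.6111, 0.074, 0.2037]
orientation: [-0.062, 0.998, 0.0, -0.0]
force: [0.7, -0.6, -0.1]
grip_width: 0.0001
```

Emit:
step_arm:
  deltas:
    - {"grip": -1,"dp": [-0.0003,0.0025,0],"rot": [0,0,0]}
    - {"grip": -1,"dp": [-0.0003,0.0025,0],"rot": [0,0,0]}
    - {"grip": -1,"dp": [0,0,0],"rot": [0,0,0]}

```text
time: 23.85
position: [0.611, 0.0747, 0.2037]
orientation: [-0.062, 0.998, -0.001, 0.0]
force: [1.2, -5.1, 0.0]
grip_width: 0.0001
```

Emit:
step_arm:
  deltas:
    - {"grip": -1,"dp": [-0.0003,0.0025,0],"rot": [0,0,0]}
    - {"grip": -1,"dp": [-0.0003,0.0025,0],"rot": [0,0,0]}
    - {"grip": -1,"dp": [0,0,0],"rot": [0,0,0]}

```text
time: 24.15
position: [0.611, 0.0752, 0.2038]
orientation: [-0.062, 0.998, -0.003, 0.0]
force: [2.4, -12.1, 0.6]
grip_width: -0.0002
```

Contact stiffened at the TCP position expected for θ≈0. I'll back off and check the post numerically.

Emit:
step_arm:
  deltas:
    - {"grip": -1,"dp": [0.001,-0.01,0],"rot": [0,0,0]}
    - {"grip": -1,"dp": [0.003,-0.03,0],"rot": [0,0,0]}
    - {"grip": -1,"dp": [0,-0.03,0.06],"rot": [0,0,0]}
    - {"grip": -1,"dp": [0,-0.06,0.08],"rot": [0,0,0]}
    - {"grip": -1,"dp": [0,-0.06,0.08],"rot": [0,0,0]}
    - {"grip": -1,"dp": [0,0,0],"rot": [0,0,0]}
    - {"grip": -1,"dp": [0,0,0],"rot": [0,0,0]}

```text
time: 24.85
position: [0.6132, -0.0172, 0.3154]
orientation: [-0.061, 0.998, 0.0, 0.002]
force: [0.8, 0.5, -0.3]
grip_width: 0.0001
```

```bash
python3 - <<'E'
from h import *
c=arm.read_camera("side");f=c["frame"];cv2.imwrite("pics/m.png",f)
s=arm.state();print(np.round(s["position"],4),s["force"],s["time"])
p=[.60624,.09819,1.69452];C,N=np.cos(p[2]),np.sin(p[2])
def sh(uv,z):
    w=px2w(c,[uv],z)[0];d=w[:2]-p[:2];return 1000*np.array([C*d[0]+N*d[1],-N*d[0]+C*d[1]])
b=sh(np.array((358,283))/5.45+[300,235]-.4,.194)
g=f.max(2)
sub=g[280:312,340:365];print(sub[::2])
m=(g<60).astype(np.uint8);m[:,:335]=0;m[:,370:]=0;m[:275]=0;m[:,]=m;m[312:]=0
n,l,st,ce=cv2.connectedComponentsWithStats(m)
for i in range(1,n):
    if st[i,4]>20:
        x,y,w,h,a=st[i]
        ys,xs=np.where(l==i);top=np.array([xs[ys<y+4].mean(),y+1.0]);bot=np.array([xs[ys>y+h-4].mean(),y+h-1.5])
        print(st[i],top,bot)
        for u,z in((top,.222),(bot,.182)):
            d=sh(u,z)-b;print(d.round(1),np.hypot(*d).round(1),np.arctan2(-d[0],-d[1]).round(3))
E
```

```text
[ 0.6123 -0.0164  0.3134] [-0.53127834 -0.76914725 -0.10391247] 24.9
[[167 173 175 176 175 173 171 170 178 198 217 231 234 232 232 231 232 232
  232 232 231 231 231 231 233]
 [ 90  98 117 147 169 174 180 209 234 236 233 233 232 231 232 232 231 231
  231 231 232 233 236 240 240]
 [ 89  91 100 116 120 123 131 162 209 232 235 236 234 233 232 231 231 231
  232 235 238 239 240 238 223]
 [101 116 118 118 117 119 118 117 117 120 135 170 211 232 232 233 235 236
  239 240 239 239 227 203 118]
 [121 119 119 119 119 119 117 117 117 120 123 121 103  83  84  98 140 219
  240 241 242 234 157 172 190]
 [118 119 120 119 119 120 120 125 125 126 125 117  79  74  77  76  73  89
  127 143 180 204 141 115 121]
 [120 119 117 118 120 119 119 119 119 121 125 117  75  72  73  73  72  91
  122 124 130 169 211 187 158]
 [121 120 120 119 119 119 119 118 119 120 116 100  74  71  71  71  73  95
  127 147 189 213 214 210 184]
 [120 120 119 120 120 120 120 118 118 119 117  98  74  73  73  71  79 116
  171 207 203 202 198 168 114]
 [119 121 120 121 121 119 120 120 120 121 114  90  73  73  73  74 107 171
  204 203 199 175 118 116 170]
 [119 118 119 120 120 120 121 121 121 120 113  81  72  74  73  73 111 180
  205 196 144 110 136 206 238]
 [119 120 119 118 119 119 119 120 119 121 117  82  72  74  72  75 101 154
  176 119 119 185 239 238 236]
 [120 119 117 118 119 118 119 120 120 132 146  95  74  71  73  80  98 107
  110 149 217 238 237 236 236]
 [118 118 118 119 119 120 119 119 118 118 121 143 147 119 126 130 137 131
  198 239 238 237 236 236 236]
 [120 119 120 118 119 118 119 119 119 117 116 122 123 120 109 111 159 228
  239 237 236 236 236 237 235]
 [119 119 119 120 118 120 119 119 119 118 114 109 114 116 130 195 237 238
  237 236 236 237 236 226 179]]
```

```bash
python3 - <<'E'
from h import *
c=arm.read_camera("side");f=c["frame"]
p=[.60624,.09819,1.69452];C,N=np.cos(p[2]),np.sin(p[2])
def sh(uv,z):
    w=px2w(c,[uv],z)[0];d=w[:2]-p[:2];return 1000*np.array([C*d[0]+N*d[1],-N*d[0]+C*d[1]])
b=sh(np.array((358,283))/5.45+[300,235]-.4,.194)
def an(im):
    m=(im.max(2)<92).astype(np.uint8)
    m[:,:343]=0;m[:,361:]=0;m[:290]=0;m[302:]=0
    n,l,st,ce=cv2.connectedComponentsWithStats(m);i=1+st[1:,4].argmax();return st[i],l==i
st,mk=an(f);print(st)
ys,xs=np.where(mk);k=np.polyfit(ys,xs,1)
for z in(.19,.195,.2,.205,.21,.215): # axis line at z: row interpolated between top 287.5 and base 305
    r=305-(z-.181)/.041*17.5;u=np.array([np.polyval(k,r),r]);d=sh(u,z)-b;print(z,u.round(1),d.round(1),np.arctan2(-d[0],-d[1]).round(3))
print("boss bias",b-[-6,43])
# plate: white-ish top vs home: detect bright plate corner edges unnecessary; compare with earlier crop k
k=cv2.imread("pics/k.png");now=cv2.resize(f[235:345,300:420],(654,600),interpolation=cv2.INTER_CUBIC)
print("plate-area diff",np.abs(k[350:500,400:560].astype(int)-now[350:500,400:560]).mean())
E
```

```text
[351 290   7  12  63]
0.19 [352.9 301.2] [ -2.6 -40.2] 0.064
0.195 [353.2 299. ] [ -2.5 -39.7] 0.062
0.2 [353.6 296.9] [ -2.4 -39.3] 0.06
0.205 [353.9 294.8] [ -2.2 -39. ] 0.058
0.21 [354.2 292.6] [ -2.1 -38.7] 0.054
0.215 [354.6 290.5] [ -1.9 -38.4] 0.051
boss bias [ 2.31284505 -8.4655426 ]
plate-area diff 4.442597222222222
```

Emit:
step_arm:
  deltas:
    - {"grip": -1,"dp": [-0.02,-0.06,0.07],"rot": [0,0,0]}
    - {"grip": -1,"dp": [-0.02,-0.08,0.07],"rot": [0,0,0]}
    - {"grip": -1,"dp": [-0.02,-0.08,0.07],"rot": [0,0,0]}
    - {"grip": -1,"dp": [-0.02,-0.08,0.07],"rot": [0,0,0]}
    - {"grip": -1,"dp": [-0.02,-0.08,0],"rot": [0,0,0]}
    - {"grip": -1,"dp": [0,0,0],"rot": [0,0,0]}
    - {"grip": -1,"dp": [0,0,0],"rot": [0,0,0]}

```text
time: 25.65
position: [0.5644, -0.197, 0.4434]
orientation: [-0.062, 0.998, 0.001, -0.002]
force: [0.3, -0.2, -0.4]
grip_width: 0.0001
```

```bash
python3 - <<'E'
from h import *
c=arm.read_camera("top");f=c["frame"];cv2.imwrite("pics/n.png",f)
s=arm.state();print(np.round(s["position"],4),s["force"],s["time"])
p=[.60624,.09819,1.69452];C,N=np.cos(p[2]),np.sin(p[2])
W=lambda x,y,z:[p[0]+C*x-N*y,p[1]+N*x+C*y,.16+z]
def sh(uv,z):
    w=px2w(c,[uv],z)[0];d=w[:2]-p[:2];return (1000*np.array([C*d[0]+N*d[1],-N*d[0]+C*d[1]])).round(1)
print("pred post top",w2px(c,[W(-.006,-.002,.062)]),"hinge",w2px(c,[W(-.006,.043,.034)]))
g=f.max(2);u=w2px(c,[W(-.006,-.002,.062)])[0].astype(int)
print(g[u[1]-8:u[1]+9,u[0]-12:u[0]+13])
# plate edges along shoe x at y=-10,10 (z .182)
for y in(-.015,.012):
    xs=np.arange(-.01,.075,.002);q=w2px(c,[W(x,y,.022) for x in xs]).astype(np.float32)
    print(y,cv2.remap(g,q[None,:,0],q[None,:,1],1)[0])
E
```

```text
[ 0.5646 -0.1962  0.4434] [-0.44108762  0.85105828 -0.30890664] 25.7
pred post top [[242.16740862 218.82828507]] hinge [[247.67062994 248.35789587]]
[[139 185 190 181 104 138 201 197 140  83  83 117 117 116 117 117 118 117
  117 117 117 116 117 116 116]
 [201 231 231 229 180 186 230 230 183  86  83 116 116 117 117 117 117 117
  116 117 117 117 117 117 117]
 [230 231 230 230 231 231 230 230 213  87  98 116 116 116 116 117 117 117
  117 117 117 118 118 118 118]
 [230 231 231 230 231 231 230 231 229  89 117 117 118 118 118 118 119 119
  118 118 118 118 118 117 117]
 [231 230 231 230 230 231 230 230 229  86 119 119 119 118 118 118 118 118
  118 117 117 117 117 117 117]
 [231 231 231 230 231 231 230 230 230  85 106 105 112 110 117 117 117 116
  117 117 117 116 116 117 117]
 [231 231 231 231 230 231 230 230 229  94  79  75  89  85 105 117 117 116
  116 117 116 117 116 116 116]
 [230 231 231 231 231 231 231 231 229  97  71  68  70  68  75 103 117 116
  116 116 117 116 117 116 117]
 [231 231 231 231 230 230 230 230 229  92  68  72  74  73  66  73 115 116
  116 117 116 117 116 116 117]
 [231 
[... 499 characters left out ...]
17 117 117 117 116]
 [230 230 226 231 230 231 230 231 230 230  96 119 113  86  73  73 100 106
   80  83 116 118 118 118 118]
 [231 230 206 231 231 231 231 230 231 230 117  96 113 116  95  96 134 111
   83  83 117 117 118 117 117]
 [231 230 208 231 230 230 230 230 230 230 161  84 113 121 115 116 131 133
   83  98 116 116 116 117 117]]
-0.015 [118 118 118 113 111 106  89 230 230 230 231 231 231 231 231 231 231 231
 231 231 231 231 231 231 231 231 231 231 231 231 231 231 231 231 231 231
 203 200 206 204 202 205 204]
0.012 [110 186 210 208 175 111  99 226 231 231 230 231 231 230 231 231 231 231
 231 231 231 231 230 231 231 231 231 231 231 231 231 231 231 231 231 230
 220 205 207 206 205 208 197]
```

```bash
python3 -c "
from station import arm
print(arm.sign_off())"
```

```text
the job is handed in; nothing more can be done
None
```

The plate is home in the shoe, the keeper is closed behind it, and the job is handed in. The arm was clear of everything, with about 26 s of the 67 s used.

I gripped the plate, carried it over the ledge about 1 mm up and slid it about half-way in. I then let go and pushed it home with the shut fingers. It stopped against the back stop at about 8 N. I swung the keeper round by its post and finished with a short push until it stopped at about 12 N.

Last checks:
- **Plate:** the top camera puts its upper face at about x 3 to 61 mm in the shoe's frame, right up to the stop. The last side view showed it flat under both caps.
- **Keeper:** in the top camera the post top is within about 0.3 px of where it should be at 0 rad. The side camera read about 0.06 rad, with roughly 0.05 rad of uncertainty. The two differ slightly, but both are inside 0.12 rad.
- **Bystanders:** I never touched them as far as the forces showed. I did not measure their positions again at the end.

Two readings did not fit:
- **Keeper drag:** near the end of the drag the wrist force rose to about 24 N and the tool sat about 9 mm off its path. I let go there, about 0.2 rad short by the side camera, and finished by pushing. I did not find the cause.
- **Side camera:** it showed a bias of several millimetres, about 3–8 mm along the shoe's y. I only relied on it for relative measurements.

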